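Push a petri dish under the sprung hold-down plate of a viewing stage

TASK

Load the petri dish that lies in the channel of the white viewing stage: press the orange paddle down with one fingertip to hold the sprung steel plate open and, while holding it, push the dish under the plate with the other fingertip until it stops against the back stop. Then let go, so that the plate comes down on the dish. Only push the dish along the deck, never pick it up, and leave the other things beside the stage where they are.

Things in the scene. Friction and masses are not known exactly. Their poses are not given: they have to be found in the camera images.
- stage: white dish-viewing stage, fixed; base 240 x 97 mm. Origin on the worktop under the centre of a dish that is home; x = push direction to the back stop, y = towards the orange paddle, z up. Deck 18 mm above the worktop. Channel along x between aluminium rails: inner faces y = -32.5 and 32.5 mm, 5 mm thick, top z 28; open at x = -155; back stop face x = 31, top z 38; housing behind to x 80, z 44 mm.
- lip (a point): fixed point of the stage (stage x -14, y 0, z 26 mm): where the front lip's lower edge is when the plate is shut. The steel plate covers the channel from here 40 mm along x. Shut, its lip hangs to 8 mm above the deck and blocks a dish; pushing the dish against it does not open it. Nothing stands over the channel in front of it. Fully open, the plate's free edge is about 78 mm above the worktop.
- rod (a point): middle of the fixed hinge rod of the plate (stage x -64, y 44, z 40 mm). The rod with its barrel is 8 mm thick, runs along the stage's x from -157 to 31 mm between the channel and the paddle, top at z 44 mm: one finger goes on either side of it.
- dish: clear flat petri dish with pale filling, 62 mm across, 13 mm high, about 20 g, lying in the open channel in front of the plate, 1.7 mm play each side; origin at the centre of its underside. Home when it touches the back stop: its centre is then at the stage's x = 0 (within 1 mm) and its rear edge (x = -31 mm) still stands 17 mm out in front of the plate.
- paddle (a point): orange ribbed paddle, 130 x 48 x 3 mm, rigid with the plate; this is the centre of its upper face. Length along x (stage x -148 to -18 mm). Released it slopes up away from the channel (inner edge y 64, z 28; outer edge y 106, z 50 mm); right down it is level: top z 20, y 56 to 104 mm. Takes 2 to 6 N. A fingertip centred at y 80 to 98, its end at z 22 to 26 mm, holds the plate open enough and may slide along x.
- hold_plate (a joint): opening angle of the sprung hold-down plate, rad: 0 closed, 0.49 fully open (paddle right down). A spring shuts it whenever the paddle is let go. The dish passes under it above 0.2; when resting on a dish that is home it reads about 0.14.
- spare_dish: second petri dish, 62 mm across, 13 mm high, lying on the worktop beside the stage on the side away from the paddle; leave alone. Origin at the centre of its underside.
- dropper: brown dropper bottle with black cap, 28 mm across, 68 mm high, standing beside the stage on the side away from the paddle; leave alone. Origin at the centre of its underside.
- timer: white flat bench timer, 60 x 70 x 16 mm, lying beside the stage's back end on the paddle side; leave alone. Origin at the centre of its underside.
Mind the look-alikes: they are no part of the job. What is shaped like the dish but purple is not meant.

How it is judged:
On the way, in this order (a step that is already met when the one before it is completed fails the run):
1. the plate is held open by a finger on the paddle while the dish is still in front of it (value of joint hold_plate above 0.17 rad and contact force between the fingers and orange_paddle above 0.3 N and x of dish in the frame of stage below -0.04 m), for 0.1 s.
2. the dish is at the back stop while a finger on the paddle still holds the plate open (value of joint hold_plate above 0.17 rad and contact force between the fingers and orange_paddle above 0.3 N and x of dish in the frame of stage above -0.005 m), for 0.1 s.
At the end, for the whole second after the job is handed in: the dish lies flat on the deck within 5 mm of the back stop, with the released plate resting on it (plate angle 0.08 to 0.2 rad), at rest (x of dish in the frame of stage above -0.005 m and z of dish in the frame of stage below 0.021 m and angle between dish's own z axis and vertical below 0.1 rad and value of joint hold_plate between 0.08 and 0.2 rad and linear speed of dish below 0.02 m/s); the robot touches nothing.
It fails at once if the dish is lifted off the deck (more than 8 mm) or tipped (more than 0.35 rad) (height (world z) of dish above 0.026 m or angle between dish's own z axis and vertical above 0.35 rad).
It fails at once if the dish is pushed off the deck (height (world z) of dish below 0.012 m).
It fails at once if a thing beside the stage is moved more than 15 mm (distance of any of spare_dish, dropper, timer from where it was at the start of the episode above 0.015 m).
It also fails if it takes over 35 s, if anything falls off the work surface, if the arm or the gripper's body presses on something with over 40 N, if the wrist force passes 120 N, or if a joint passes its speed limit or range.

ROBOT

A 7-joint arm with a two-finger parallel gripper is mounted at the origin on a cart in front of the work surface, level with it; the furniture and walls round the work are solid. World frame = base frame: x ahead of the robot, y to its left, z up, the work surface at z = 0. Lengths are in m, angles in rad, forces in N, time in s.
With the tool pointing down it reaches from about 0.375 to 0.925 m from the base axis. Payload 3.1 kg.
Tool frame: the origin (TCP) lies between the finger pads; the fingertips stand 17 mm ahead of it and the grasp point (between the pads) lies 2 mm behind it; z points along the fingers, y is the direction in which the jaws open and shut (so a half turn about z gives the same grasp; the last joint's range is limited). The gripper opens to 85 mm and grips with 20 to 120 N. Pads are 22 mm wide; open, the fingers measure 114 mm over their backs; the gripper's body (76 mm by 85 mm) begins 54 mm behind the grasp point. The pads swing forward as they close: fully open they stand 13 mm farther back than shut.
Start: joints at [-1.291, 0.383, 0.044, 1.598, -0.018, 1.161, -0.05], TCP at [0.24, 0.604, 0.248] pointing down, gripper open.
Joint ranges: [-2.61, 2.61], [-0.41, 2.15], [-1.48, 1.57], [0, 2.5], [-1.57, 4.71], [0.05, 1.97], [-2.85, 2.85]. Speed limits (rad/s): [2.79, 2.79, 3.14, 3.14, 3.14, 3.14, 3.14].

INTERFACE

Orientations are given as a rotation vector (axis times angle).
In Python, from rig import sensors, snapshot, env gives the robot as it stands.
- The arm moves only by the tool jog_arm, never from a script. Its argument "series" is one flat list of numbers, 5 for each row, row after row: the finger opening in mm, from 0 to 85.4, then the shift along the tool's x, y, z in units of 25 mm (1.0 is 25 mm), then the turn about the tool's z in units of 5 degrees (1.0 is 5 degrees). In form: [claw, dx, dy, dz, spin, claw, dx, dy, dz, spin, ...]. A call has 1 to 5 rows; each row is the pose to reach, as a shift and turn from the pose commanded when the call began, along the tool's axes at that moment; what a row does not reach only later rows make up. A row lasts 1/8 s, in which the tool goes at most 62.5 mm and 10.7 degrees, less where a joint would pass 70% of its speed; a pose out of reach is approached as far as the arm can. A call with a gripper value outside its range is refused whole. The fingers move at their own pace and stop on an object; "newtons" is the grip in N (left out, the last holds). Time passes only in rows, so rows that repeat a pose let the fingers close. It gives the time, the measured TCP pose, the force and the opening at its end, in the units of the state.
- sensors.read_state(): the state, without advancing time (a new reading comes with each control period).
- snapshot(name): name is "scene" or "top" or "wrist"; returns a dict with "color" (400x640x3 uint8, red, green, blue), "z_map" (400x640 float32, m along the optical axis (not along the pixel's ray), 0 where there is no reading), "fx", "fy", "cx", "cy" (pixels), "rvec" (rotation vector, rad) and "tvec" (3), from world to camera coordinates, as OpenCV has them. Camera axes: x right, y down, z forward; pixel columns grow to the right and rows downward; lengths in m; the calibration is good to about 2 mm. The wrist camera is an equidistant fisheye: a pixel r from the principal point sees the ray r / f radians off the axis. A picture is of the moment at which its call begins.
- env.sign_off(): hands the job in, once; it reports no verdict.
The state is a dict: "t": time; "qpos": joint angles; "joint_vel": joint speeds; "effort": joint torques, N m; "eef_pos": TCP position; "eef_rot": TCP orientation; "ft_force": force on the tool from outside, world axes, zero at the start; "wrist_torque": the same for the moment, N m; "width": finger opening in m.
Only numpy, scipy, OpenCV 4.12 (cv2) and the standard library are available. Lean on these libraries where they do the work, as an engineer would, in place of code of your own. Each camera call takes 0.05 s, during which the arm holds its last target. There are 200 camera calls.

## Working session

There is one attempt and no reset: what is moved stays moved. The work goes in short steps, Python scripts to look and compute and a tool call to move; the robot and the scene stay as the last step left them, time stands still between calls to the robot, and variables do not carry over. Pictures are saved under pics/ and viewed, about 8 in all and at most 12, crops included, and the job is handed in when it is done.

Besides the shell and the picture viewer there is one more tool, called after "Request:" in YAML: its name, and indented under it one key for each argument. jog_arm: Moves the arm, as the interface text tells. Its arguments: {"type":"object","properties":{"series":{"type":"array","items":{"type":"number"}},"newtons":{"type":"number"}},"required":["series"]}

```bash
mkdir -p pics
cat > h.py <<'E'
import numpy as np, cv2
from scipy.spatial.transform import Rotation as R
from rig import sensors, snapshot, env
def save(n,s): cv2.imwrite('pics/'+n,cv2.cvtColor(s['color'],cv2.COLOR_RGB2BGR))
def pts(s):
    v,u=np.mgrid[0:400,0:640]; z=s['z_map']
    P=np.stack([(u-s['cx'])/s['fx']*z,(v-s['cy'])/s['fy']*z,z],-1)
    Rm=R.from_rotvec(np.ravel(s['rvec'])).as_matrix()
    return (P-np.ravel(s['tvec']))@Rm
def ray(s,u,v,h):
    Rm=R.from_rotvec(np.ravel(s['rvec'])).as_matrix(); c=-Rm.T@np.ravel(s['tvec'])
    d=Rm.T@np.array([(u-s['cx'])/s['fx'],(v-s['cy'])/s['fy'],1]); return c+d*(h-c[2])/d[2]
E
python3 - <<'E'
from h import *
st=sensors.read_state(); print({k:np.round(v,3) for k,v in st.items()})
import pickle
for n in ['top','scene']:
    s=snapshot(n); save(n+'0.png',s); pickle.dump(s,open(n+'0.pkl','wb'))
    P=pts(s); hsv=cv2.cvtColor(s['color'],cv2.COLOR_RGB2HSV)
    m=(hsv[...,0]>4)&(hsv[...,0]<22)&(hsv[...,1]>150)&(hsv[...,2]>120)
    k,l,stt,c=cv2.connectedComponentsWithStats(m.astype(np.uint8))
    for i in range(1,k):
        if stt[i,4]>60:
            q=P[(l==i)&(s['z_map']>0)]; print(n,stt[i],c[i].round(),np.median(q,0).round(3) if len(q) else None)
    print((-R.from_rotvec(np.ravel(s['rvec'])).as_matrix().T@np.ravel(s['tvec'])).round(3))
E
```

```text
{'t': np.float64(0.0), 'qpos': array([-1.291,  0.384,  0.044,  1.6  , -0.018,  1.161, -0.05 ]), 'joint_vel': array([-0.001,  0.   ,  0.001,  0.001, -0.001, -0.003,  0.   ]), 'effort': array([-1.0000e-03, -4.3347e+01,  1.0240e+00, -2.4951e+01,  1.1000e-02,
        1.1000e-02,  0.0000e+00]), 'eef_pos': array([0.239, 0.603, 0.247]), 'eef_rot': array([-0.59 , -3.085,  0.004]), 'ft_force': array([ 0.321, -0.797,  0.496]), 'wrist_torque': array([-0.021, -0.028, -0.046]), 'width': np.float64(0.085)}
top [ 282  198   22   55 1010] [292. 225.] [0.496 0.076 0.04 ]
[0.444 0.008 1.044]
scene [ 250  198   55   39 1016] [276. 217.] [0.493 0.075 0.039]
[ 0.063 -0.448  0.534]
```

View pics/top0.png

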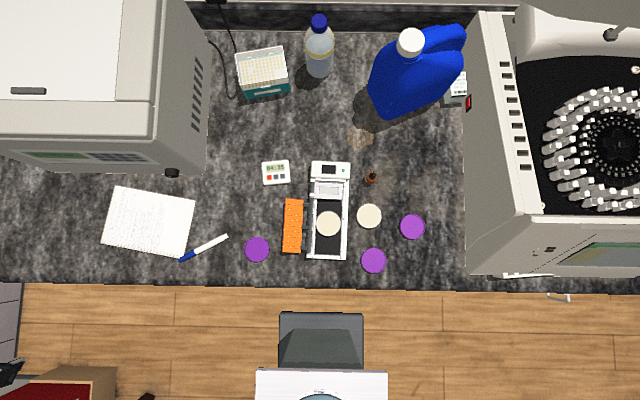

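View pics/scene0.png

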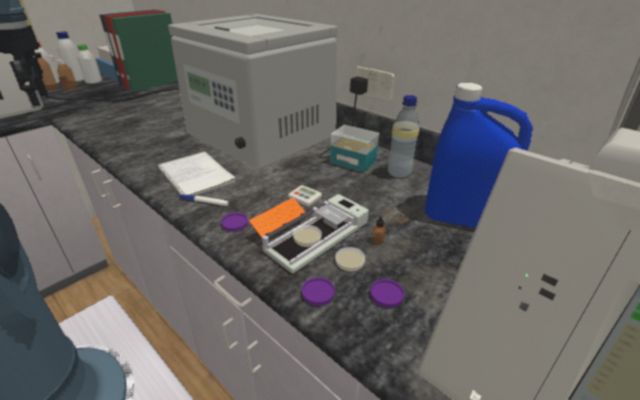

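The top view shows the stage upright: paddle at (292,225), dish at (328,223), housing at (330,170), so stage x is roughly world +x. The cream spare dish is at (369,216), the dropper at (371,178) and the timer at (276,172).

Run:
```python
from h import *
import pickle
s=pickle.load(open('top0.pkl','rb')); P=pts(s); hsv=cv2.cvtColor(s['color'],cv2.COLOR_RGB2HSV)
print(s['fx'])
m=((hsv[...,0]>4)&(hsv[...,0]<22)&(hsv[...,1]>150)&(hsv[...,2]>120)).astype(np.uint8)
q=P[(m>0)&(abs(P[...,2]-.04)<.03)&(abs(P[...,1]-.08)<.1)]
pc=cv2.minAreaRect(q[:,:2].astype(np.float32)*1000); print('paddle',pc, q.mean(0).round(4))
_,_,V=np.linalg.svd(q[:,:2]-q[:,:2].mean(0),full_matrices=False); print('axis deg',np.degrees(np.arctan(V[0,1]/V[0,0])))
# stage points by height, non orange
g=(P[...,2]>.012)&(P[...,2]<.06)&(m==0)&(P[...,0]>.38)&(P[...,0]<.72)&(P[...,1]>-.075)&(P[...,1]<.06)
k,l,stt,c=cv2.connectedComponentsWithStats(g.astype(np.uint8)); i=1+np.argmax(stt[1:,4])
print(stt[i]); r=cv2.minAreaRect(P[l==i][:,:2].astype(np.float32)*1000); print('stage',r)
# pale dishes: hue yellowish
pm=((hsv[...,0]>12)&(hsv[...,0]<35)&(hsv[...,1]>25)&(hsv[...,1]<120)&(hsv[...,2]>150)).astype(np.uint8)
k,l,stt,c=cv2.connectedComponentsWithStats(pm)
for i in range(1,k):
    if stt[i,4]>150: print('pale',stt[i],c[i].round(1),ray(s,*c[i],.03).round(4),ray(s,*c[i],.012).round(4),np.median(P[l==i],0).round(4))
cv2.imwrite('pics/topc.png',cv2.resize(cv2.cvtColor(s['color'][150:270,250:400],cv2.COLOR_RGB2BGR),None,fx=5,fy=5,interpolation=cv2.INTER_CUBIC))
```

```text
413.70887047771157
paddle ((531.8043212890625, 83.81415557861328), (206.15005493164062, 74.66305541992188), 14.954747200012207) [0.4963 0.0755 0.0404]
axis deg 0.42121502591751075
[ 301  161   50   99 3884]
stage ((537.018310546875, -3.16217041015625), (112.0069580078125, 240.01678466796875), 88.31916046142578)
pale [526   5 114  50 689] [570.5  38.6] [ 0.9939 -0.6295  0.03  ] [ 1.0036 -0.6408  0.012 ] [ 0.8708 -0.4749  0.2458]
pale [483  38  32 167 178] [498.7 121.3] [ 0.7692 -0.4364  0.03  ] [ 0.775  -0.4442  0.012 ] [ 0.7029 -0.3463  0.2353]
pale [240  59  41  30 400] [255.9  75.1] [0.8799 0.1816 0.03  ] [0.8876 0.1847 0.012 ] [0.8481 0.172  0.0955]
pale [357 205  23  22 365] [368.1 215.6] [ 0.5242 -0.1082  0.03  ] [ 0.5257 -0.1103  0.012 ] [ 0.5251 -0.1099  0.0135]
pale [316 213  24  22 385] [327.9 223.3] [ 0.5035 -0.0098  0.03  ] [ 0.5045 -0.0102  0.012 ] [ 0.5037 -0.01    0.0316]
pale [ 471  215  169   64 4909] [556.7 247. ] [ 0.4571 -0.5656  0.03  ] [ 0.4573 -0.5758  0.012 ] [ 0.457  -0.4391  0.2449]
pale [  21  283  170   42 2049] [ 94.4 306.5] [0.293  0.5457 0.03  ] [0.2903 
[... 500 characters left out ...]
ale [604 303  34  20 234] [618.7 313.3] [ 0.3038 -0.7043  0.03  ] [ 0.3013 -0.7169  0.012 ] [ 0.1776 -1.3302 -0.8599]
pale [459 310  91  24 707] [504.6 320.6] [ 0.2811 -0.4333  0.03  ] [ 0.2782 -0.4411  0.012 ] [ 0.1388 -0.8212 -0.8593]
pale [425 364  82  36 725] [461.7 384.6] [ 0.1342 -0.3281  0.03  ] [ 0.1287 -0.3341  0.012 ] [-0.1347 -0.6128 -0.859 ]
pale [550 369  59  31 524] [578.3 384.2] [ 0.1411 -0.5991  0.03  ] [ 0.1357 -0.6098  0.012 ] [-0.121  -1.1352 -0.859 ]
pale [158 378  31  18 179] [173.8 387.7] [0.1125 0.3433 0.03  ] [0.1066 0.3492 0.012 ] [-0.1791  0.6337 -0.859 ]
pale [ 29 380  64  20 212] [ 64.2 382.7] [0.1179 0.601  0.03  ] [0.1121 0.6115 0.012 ] [-0.0999  1.0046 -0.6595]
```

View pics/topc.png

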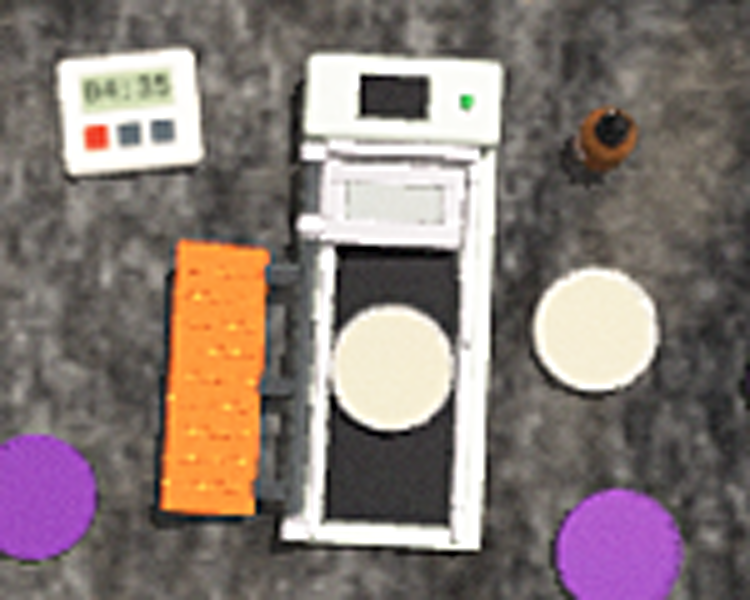

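The crop shows the stage axis leaning about 2–3° clockwise, with the dish about mid-channel. I'll fit the axis and stage frame, then compute the first move.

Run:
```python
from h import *
import pickle
s=pickle.load(open('top0.pkl','rb')); P=pts(s); hsv=cv2.cvtColor(s['color'],cv2.COLOR_RGB2HSV)
m=((hsv[...,0]>4)&(hsv[...,0]<22)&(hsv[...,1]>150)&(hsv[...,2]>120)).astype(np.uint8); 
k,l,stt,c=cv2.connectedComponentsWithStats(m); i=1+np.argmax(stt[1:,4]*(abs(c[1:,0]-292)<5))
v,u=np.nonzero(l==i); q=np.array([ray(s,a,b,.039)[:2] for a,b in zip(u,v)],np.float32)*1000
print('paddle',cv2.minAreaRect(q),q.mean(0))
# right base edge / rails : white mask rows
w=((hsv[...,1]<40)&(hsv[...,2]>190))
L=[];Rr=[]
for r in range(190,258):
    x=np.nonzero(w[r,338:352])[0]
    if len(x): Rr.append(ray(s,338+x.max()+.5,r,.018)[:2])
Rr=np.array(Rr); 
for A in (Rr,):
    vx,vy,x0,y0=cv2.fitLine(A.astype(np.float32),cv2.DIST_HUBER,0,.001,.001).ravel(); print('right edge deg',np.degrees(np.arctan(vy/vx)),'y at x=.5',y0+(.5-x0)*vy/vx)
wb=(w&(np.abs(P[...,2]-.044)<.006)&(P[...,0]<.72)&(P[...,0]>.58)&(abs(P[...,1])<.08))
k,l,stt,c=cv2.connectedComponentsWithStats(wb.astype(np.uint8)); i=1+np.argmax(stt[1:,4]); v,u=np.nonzero(l==i)
print('housing',stt[i],cv2.minAreaRect(np.array([ray(s,a,b,.044)[:2] for a,b in zip(u,v)],np.float32)*1000))
# hinge / front edge
for uu in (320,328,336):
    col=np.nonzero(w[245:268,uu])[0]; print('front',uu,ray(s,uu,245+col.max()+.5,.018).round(4) if len(col) else None)
```

```text
paddle ((497.0174560546875, 76.18756866455078), (46.154335021972656, 131.32644653320312), 88.08979034423828) [496.27322  76.30539]
right edge deg -2.1033094 y at x=.5 -0.057269152
housing [311 161  39  21 532] ((631.4423828125, -12.613544464111328), (94.14865112304688, 48.51862716674805), 88.37137603759766)
front 320 [0.4174 0.0078 0.018 ]
front 328 [ 0.4179 -0.0118  0.018 ]
front 336 [ 0.4183 -0.0314  0.018 ]
```

Request:
jog_arm:
  series: [78, 0, -1, 0, -1, 78, 0, -3, 0, -2, 78, 0, -5.5, 0, -3, 78, 0, -8, 0, -3.8, 78, 0, -10.5, 0, -3.8]

```text
t: 0.72
eef_pos: [0.1421, 0.358, 0.2477]
eef_rot: [-0.072, -3.14, 0.002]
ft_force: [-0.2, -0.7, 1.4]
width: 0.0778
```

Request:
jog_arm:
  series: [78, -2.4, -0.5, 0, -0.1, 78, -4.8, -1.2, 0, -0.1, 78, -7, -2.4, 0, -0.1, 78, -9, -3.9, 0, -0.1, 78, -10.8, -5.6, 0, -0.1]

```text
t: 1.35
eef_pos: [0.4075, 0.2065, 0.2482]
eef_rot: [0.058, 3.141, 0.0]
ft_force: [0.5, -0.1, -0.3]
width: 0.0781
```

Request:
jog_arm:
  series: [78, -0.7, -2, 0.5, 0, 78, -1.5, -4, 1.5, 0, 78, -2.1, -5.8, 2.6, 0, 78, -2.1, -6.8, 4, 0, 78, -2.1, -6.8, 5, 0]

```text
t: 1.98
eef_pos: [0.4511, 0.0328, 0.1217]
eef_rot: [-0.067, -3.139, 0.002]
ft_force: [0.1, 0.6, 0.0]
width: 0.078
```

```bash
cat > view.py <<'E'
from h import *
import sys,pickle
n=sys.argv[1]; st=sensors.read_state(); print({k:np.round(st[k],4) for k in('t','eef_pos','eef_rot','ft_force','width')})
o=np.array([.577,-.0117]);th=np.radians(-2);M=np.array([[np.cos(th),-np.sin(th)],[np.sin(th),np.cos(th)]])
print('tcp stage mm',((st['eef_pos'][:2]-o)@M*1000).round(1))
a=snapshot('wrist'); b=snapshot('scene'); pickle.dump((a,b),open(n+'.pkl','wb'))
c=cv2.resize(b['color'][170:300,210:410],(600,390),interpolation=cv2.INTER_CUBIC); d=cv2.resize(a['color'],(640,400))
im=np.zeros((600,800,3),np.uint8); im[:340,:544]=cv2.resize(d,(544,340)); im[345:595,:385]=cv2.resize(c,(385,250))
t=snapshot('top'); im[345:595,390:790]=cv2.resize(t['color'][160:260,250:410],(400,250))
cv2.imwrite('pics/'+n+'.png',im[...,::-1])
E
python3 view.py a1
```

```text
{'t': np.float64(1.975), 'eef_pos': array([0.4511, 0.0328, 0.1217]), 'eef_rot': array([-6.7500e-02, -3.1389e+00,  2.2000e-03]), 'ft_force': array([0.0593, 0.5543, 0.021 ]), 'width': np.float64(0.078)}
tcp stage mm [-127.4   40.1]
```

View pics/a1.png

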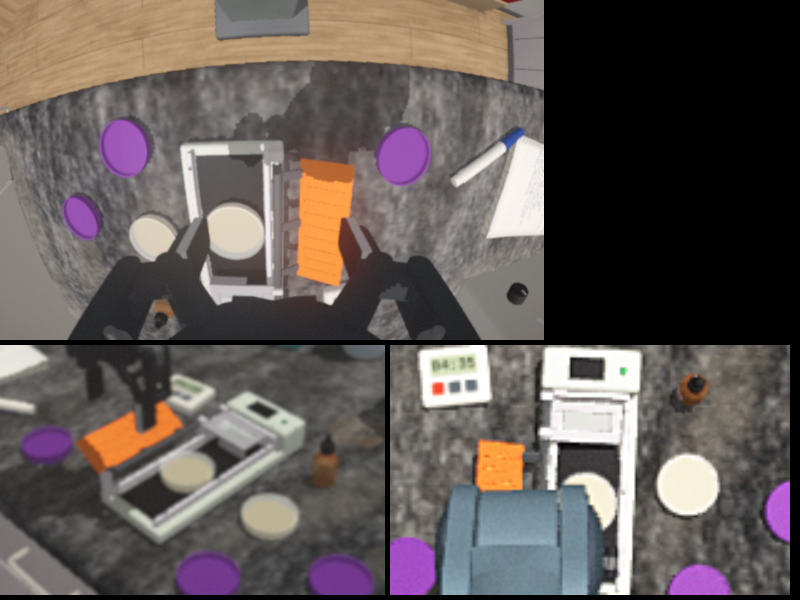

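Wrist view (upper left) shows the fingertips at about (197,235), over the channel, and (350,235), over the paddle. The straddle is right. I'll measure the fingertip geometry from the wrist depth.

```bash
cat > tips.py <<'E'
from h import *
import pickle,sys
a,_=pickle.load(open(sys.argv[1]+'.pkl','rb')); st=sensors.read_state()
v,u=np.mgrid[0:400,0:640]; x=(u-a['cx'])/a['fx'];y=(v-a['cy'])/a['fy'];r=np.hypot(x,y)+1e-9; t=np.tan(np.minimum(r,1.5)); z=a['z_map']
P=np.stack([x/r*t*z,y/r*t*z,z],-1); W=(P-np.ravel(a['tvec']))@R.from_rotvec(np.ravel(a['rvec'])).as_matrix()
T=(W-st['eef_pos'])@R.from_rotvec(st['eef_rot']).as_matrix()*1000
hsv=cv2.cvtColor(a['color'],cv2.COLOR_RGB2HSV)
print('cam',(-R.from_rotvec(np.ravel(a['rvec'])).as_matrix().T@np.ravel(a['tvec'])).round(3))
for sg in (-1,1):
    g=(z>0)&(sg*T[...,1]>25)&(sg*T[...,1]<75)&(T[...,2]<40)&(T[...,2]>-20)&(abs(T[...,0])<40)
    q=T[g]; print(sg,len(q))
    if len(q):
        print('z pct',np.percentile(q[:,2],[2,50,90,98,100]).round(1)); k=q[q[:,2]>np.percentile(q[:,2],98)-8]
        print('tip box',np.percentile(k,2,axis=0).round(1),np.percentile(k,98,axis=0).round(1))
# dish & channel in stage frame
o=np.array([.577,-.0117]);th=np.radians(-2);M=np.array([[np.cos(th),-np.sin(th)],[np.sin(th),np.cos(th)]])
S=(W[...,:2]-o)@M*1000; H=W[...,2]*1000
pm=(hsv[...,0]>12)&(hsv[...,0]<35)&(hsv[...,1]>25)&(hsv[...,1]<140)&(abs(H-31)<8)&(abs(S[...,1])<40)&(abs(S[...,0])<130)
if pm.sum(): print('dish',pm.sum(),np.percentile(S[pm],[1,99],axis=0).round(1),np.median(H[pm]).round(1))
om=(hsv[...,0]>4)&(hsv[...,0]<20)&(hsv[...,1]>170)&(abs(S[...,1]-85)<50)&(z>0)
if om.sum(): print('paddle',np.percentile(S[om],[1,99],axis=0).round(1),np.percentile(H[om],[1,99]).round(1))
E
python3 tips.py a1
```

```text
cam [0.368 0.037 0.248]
-1 1188
z pct [-19.4  -9.4   0.8   4.4   6.6]
tip box [ -9.3 -52.7  -3.4] [ 12.1 -41.    5.9]
1 1216
z pct [-19.7  -9.4   1.    4.4   6.9]
tip box [-9.5 36.2 -3.3] [11.8 47.7  5.7]
dish 2746 [[-103.3  -23. ]
 [ -53.1   26.2]] 32.2
paddle [[-146.9   64.7]
 [ -21.3  104.4]] [29.7 52. ]
```

Fingertips end about 6 mm below the TCP at this opening, centred at ±45 mm. Going down at the present x, aiming for tips at z≈24 mm.

Request:
jog_arm:
  series: [78, 0, 0.08, 1.2, 0, 78, 0, 0.08, 2.3, 0, 78, 0, 0.08, 2.9, 0, 78, 0, 0.08, 3.3, 0, 78, 0, 0.08, 3.6, 0]

```text
t: 2.75
eef_pos: [0.4528, 0.0376, 0.0335]
eef_rot: [0.058, 3.14, -0.001]
ft_force: [-0.1, -2.7, 2.6]
width: 0.0779
```

```bash
python3 view.py a2; python3 tips.py a2
```

```text
{'t': np.float64(2.75), 'eef_pos': array([0.4528, 0.0376, 0.0335]), 'eef_rot': array([ 5.8400e-02,  3.1403e+00, -5.0000e-04]), 'ft_force': array([-0.0872, -2.7031,  2.5802]), 'width': np.float64(0.0779)}
tcp stage mm [-125.8   44.9]
cam [0.369 0.041 0.16 ]
-1 11083
z pct [-16.4  14.4  31.9  33.1  34.5]
tip box [ 31.1 -73.9  26. ] [ 39.8 -25.9  33.8]
1 9705
z pct [-16.9   8.3  33.1  33.7  34.7]
tip box [-2.1 26.  31.4] [39.5 74.4 33.9]
dish 1887 [[-103.9   -2.5]
 [ -69.    27.3]] 32.0
paddle [[-147.7   59.3]
 [ -77.3  103.4]] [22.6 51.8]
```

View pics/a2.png

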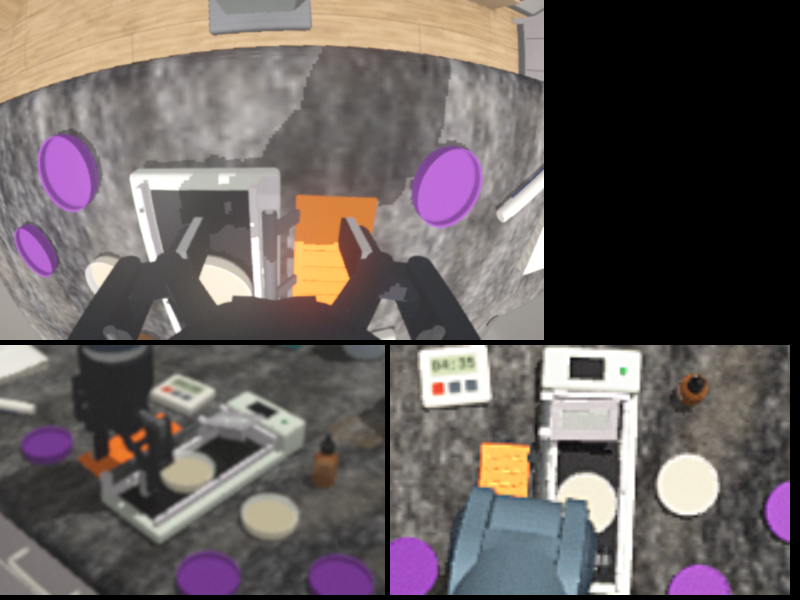

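The wrist view shows the left fingertip in the channel behind the dish and the right one on the paddle. The scene crop shows the plate lifting (force 2.6 N). I'll press slightly further and check the paddle slope numerically.

Request:
jog_arm:
  series: [78, 0, 0, 0.15, 0, 78, 0, 0, 0.15, 0]

```text
t: 3.15
eef_pos: [0.4531, 0.0376, 0.0298]
eef_rot: [0.06, 3.14, -0.0]
ft_force: [-0.1, -2.3, 2.8]
width: 0.0781
```

```bash
cat > slope.py <<'E'
from h import *
st=sensors.read_state(); print({k:np.round(st[k],4) for k in('t','eef_pos','ft_force','width')})
o=np.array([.577,-.0117]);th=np.radians(-2);M=np.array([[np.cos(th),-np.sin(th)],[np.sin(th),np.cos(th)]])
print('tcp',((st['eef_pos'][:2]-o)@M*1000).round(1))
for n in('top','scene'):
    s=snapshot(n); W=pts(s); hsv=cv2.cvtColor(s['color'],cv2.COLOR_RGB2HSV); S=(W[...,:2]-o)@M*1000;H=W[...,2]*1000
    m=(hsv[...,0]>4)&(hsv[...,0]<22)&(hsv[...,1]>150)&(hsv[...,2]>90)&(abs(S[...,1]-82)<30)&(abs(S[...,0]+83)<75)&(abs(H-35)<30)
    m=cv2.erode(m.astype(np.uint8),np.ones((3,3)))>0
    if m.sum()>20:
        p=np.polyfit(S[m][:,1],H[m],1); print(n,'paddle slope',np.arctan(p[0]).round(3),'z at 80',np.polyval(p,80).round(1),m.sum())
    g=(S[...,0]>-10)&(S[...,0]<22)&(abs(S[...,1]+5)<28)&(H>15)
    if g.sum()>20: p=np.polyfit(S[g][:,1],H[g],1); print(n,'plate slope',np.arctan(p[0]).round(3),g.sum(), np.percentile(H[g],[10,90]).round(1))
    pm=(hsv[...,0]>12)&(hsv[...,0]<35)&(hsv[...,1]>25)&(hsv[...,1]<140)&(abs(H-31)<8)&(abs(S[...,1])<38)&(S[...,0]<40)&(S[...,0]>-150)
    if pm.sum()>20: print(n,'dish x,y',np.percentile(S[pm],[2,50,98],axis=0).round(1).tolist(),pm.sum())
E
python3 slope.py
```

```text
{'t': np.float64(3.15), 'eef_pos': array([0.4531, 0.0376, 0.0298]), 'ft_force': array([-0.0645, -2.2824,  2.7703]), 'width': np.float64(0.0781)}
tcp [-125.6   44.9]
top paddle slope 0.06 z at 80 23.1 88
top plate slope 0.009 297 [49.9 70.3]
top dish x,y [[-91.9, -25.2], [-65.8, -7.6], [-48.5, 23.7]] 245
scene paddle slope 0.042 z at 80 22.8 116
scene plate slope -0.27 287 [17.5 67.9]
scene dish x,y [[-101.8, -30.9], [-78.6, -9.3], [-52.1, 14.6]] 354
```

Paddle is nearly level (slope ~0.05, plate ≈0.43 rad open). Now pushing along the channel.

Request:
jog_arm:
  series: [78, -0.3, 0, 0, 0, 78, -0.7, 0, 0, 0, 78, -1.1, 0, 0, 0, 78, -1.5, 0, 0, 0, 78, -1.9, 0, 0, 0]

```text
t: 3.88
eef_pos: [0.5006, 0.0364, 0.0295]
eef_rot: [-0.058, -3.141, -0.0]
ft_force: [-2.5, -0.4, 1.1]
width: 0.0778
```

```bash
python3 slope.py
```

```text
{'t': np.float64(3.875), 'eef_pos': array([0.5006, 0.0364, 0.0295]), 'ft_force': array([-2.5   , -0.3546,  1.1131]), 'width': np.float64(0.0778)}
tcp [-78.   45.4]
top plate slope 0.108 279 [40.9 70.3]
top dish x,y [[-59.9, -28.5], [-35.3, -18.6], [-15.9, -7.9]] 95
scene paddle slope 0.04 z at 80 22.8 283
scene plate slope -0.066 229 [17.9 69.2]
scene dish x,y [[-65.1, -31.4], [-41.4, -11.0], [-15.8, 10.9]] 298
```

Request:
jog_arm:
  series: [78, -0.3, 0, 0, 0, 78, -0.6, 0, 0, 0, 78, -0.9, 0, 0, 0, 78, -1.1, 0, 0, 0, 78, -1.25, 0, 0, 0]

```text
t: 4.6
eef_pos: [0.5313, 0.0351, 0.0295]
eef_rot: [-0.059, -3.141, 0.0]
ft_force: [-2.4, 0.5, 2.6]
width: 0.0781
```

```bash
python3 slope.py
```

```text
{'t': np.float64(4.6), 'eef_pos': array([0.5313, 0.0351, 0.0295]), 'ft_force': array([-2.4029,  0.4666,  2.581 ]), 'width': np.float64(0.0781)}
tcp [-47.3  45.1]
top plate slope 1.106 106 [29.8 72.3]
top dish x,y [[-26.3, -27.2], [-18.9, -20.3], [-1.6, -12.8]] 34
scene paddle slope 0.036 z at 80 22.5 298
scene plate slope 0.139 229 [30.  69.4]
scene dish x,y [[-36.1, -32.1], [-12.8, -12.4], [12.3, 10.0]] 268
```

Dish is ~5 mm short; pushing on in small steps until the force rises.

Request:
jog_arm:
  series: [78, -0.1, 0, 0, 0, 78, -0.15, 0, 0, 0, 78, -0.2, 0, 0, 0]

```text
t: 5.08
eef_pos: [0.5359, 0.0349, 0.0294]
eef_rot: [-0.059, -3.141, -0.0]
ft_force: [-1.9, 0.3, 2.5]
width: 0.078
```

Request:
jog_arm:
  series: [78, -0.05, 0, 0, 0, 78, -0.1, 0, 0, 0, 78, -0.15, 0, 0, 0]

```text
t: 5.45
eef_pos: [0.5391, 0.0348, 0.0293]
eef_rot: [-0.059, -3.139, -0.0]
ft_force: [-3.7, -0.1, 3.5]
width: 0.0782
```

Request:
jog_arm:
  series: [78, -0.05, 0, 0, 0, 78, -0.1, 0, 0, 0, 78, -0.1, 0, 0, 0]

```text
t: 5.82
eef_pos: [0.5393, 0.0347, 0.0289]
eef_rot: [-0.06, -3.134, -0.001]
ft_force: [-7.9, 0.4, 6.2]
width: 0.0781
```

```bash
python3 slope.py;python3 view.py a3
```

```text
{'t': np.float64(5.825), 'eef_pos': array([0.5393, 0.0347, 0.0289]), 'ft_force': array([-7.8513,  0.3813,  6.2136]), 'width': np.float64(0.0781)}
tcp [-39.3  45. ]
top plate slope 1.443 125 [ 31.2 355.4]
scene paddle slope 0.024 z at 80 22.0 305
scene plate slope 1.341 278 [ 30.3 335.9]
scene dish x,y [[-29.0, -32.5], [-6.6, -13.6], [18.9, 9.0]] 251
{'t': np.float64(5.925), 'eef_pos': array([0.5393, 0.0346, 0.0288]), 'eef_rot': array([-6.0500e-02, -3.1345e+00, -8.0000e-04]), 'ft_force': array([-6.6652,  0.5658,  5.8748]), 'width': np.float64(0.0782)}
tcp stage mm [-39.3  45. ]
```

View pics/a3.png

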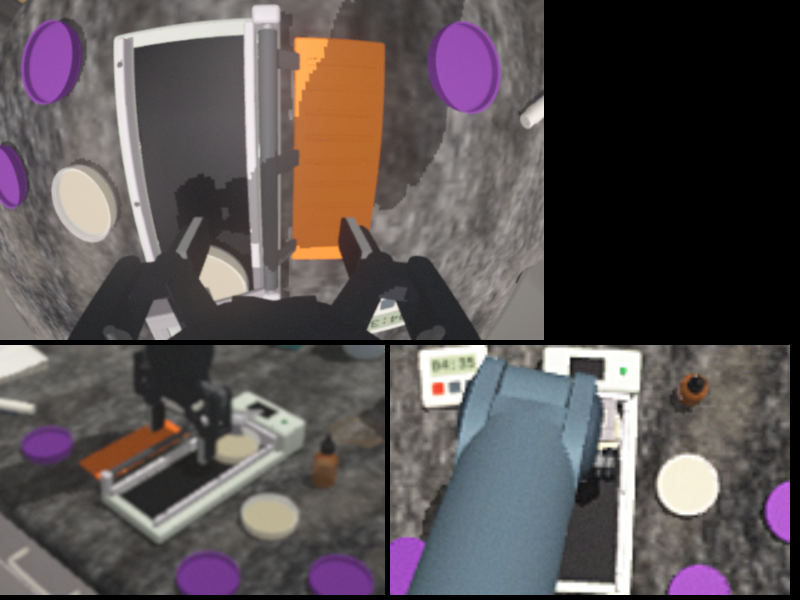

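The scene crop shows the dish under the raised plate against the housing with the paddle down. The TCP has stalled and the push force has risen to 8 N, so the dish is at the stop. Backing off in x with the paddle still held, then lifting slowly.

Request:
jog_arm:
  series: [78, 0.15, 0, 0, 0, 78, 0.35, 0, 0, 0, 78, 0.6, 0, 0, 0, 78, 0.6, 0, 0, 0]

```text
t: 6.58
eef_pos: [0.5277, 0.0351, 0.0299]
eef_rot: [0.059, 3.14, -0.0]
ft_force: [0.8, -0.2, 2.5]
width: 0.0781
```

Request:
jog_arm:
  series: [78, 0, 0, -0.25, 0, 78, 0, 0, -0.5, 0, 78, 0, 0, -0.8, 0, 78, 0, 0, -1.2, 0, 78, 0, 0, -1.8, 0]

```text
t: 7.2
eef_pos: [0.5268, 0.035, 0.075]
eef_rot: [-0.059, -3.14, 0.001]
ft_force: [0.1, -0.2, -0.4]
width: 0.0778
```

Request:
jog_arm:
  series: [78, 0.5, 0, -1.5, 0, 78, 1.5, 0, -3, 0, 78, 3, 0, -4.5, 0, 78, 3, 0, -5, 0, 78, 3, 0, -5, 0]

```text
t: 7.82
eef_pos: [0.4538, 0.0384, 0.201]
eef_rot: [0.058, 3.137, 0.003]
ft_force: [-0.6, -0.1, -0.3]
width: 0.0782
```

```bash
python3 slope.py;python3 view.py a4
```

```text
{'t': np.float64(7.825), 'eef_pos': array([0.4538, 0.0384, 0.201 ]), 'ft_force': array([-0.6008, -0.0562, -0.3486]), 'width': np.float64(0.0782)}
tcp [-124.9   45.8]
top paddle slope 0.356 z at 80 33.0 172
top plate slope -0.141 292 [44.1 52.1]
top dish x,y [[-26.2, -21.5], [-18.5, -2.8], [-14.0, 18.2]] 75
scene paddle slope 0.351 z at 80 32.6 692
scene plate slope 0.08 252 [30.9 51. ]
scene dish x,y [[-29.4, -32.4], [-14.1, -15.8], [16.3, 15.3]] 210
{'t': np.float64(7.925), 'eef_pos': array([0.4528, 0.038 , 0.1992]), 'eef_rot': array([-5.890e-02, -3.141e+00,  1.000e-03]), 'ft_force': array([-0.5465,  0.1636, -0.7781]), 'width': np.float64(0.078)}
tcp stage mm [-125.9   45.3]
```

View pics/a4.png

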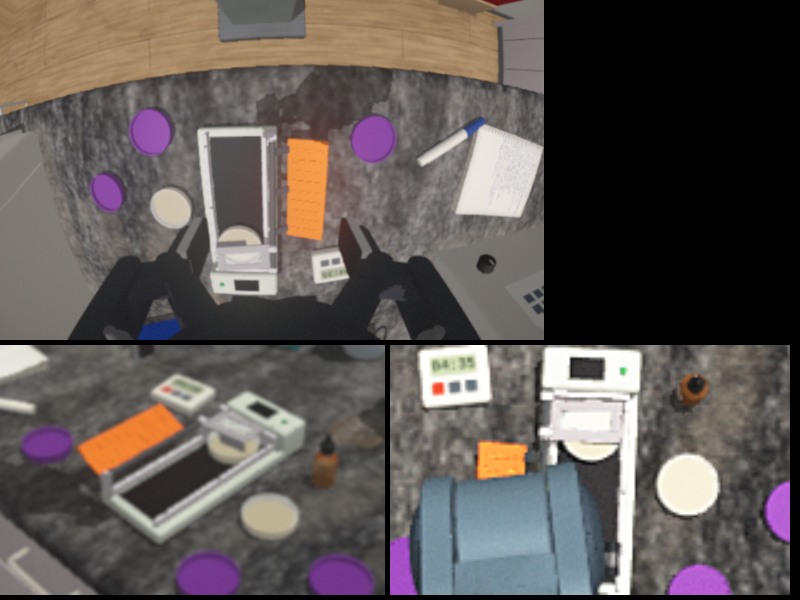

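Plate slope is −0.141 rad and the paddle slope gives about 0.135 rad; a plate resting on a home dish should read about 0.14. The visible part of the dish runs from about x −28 mm to the lip at −14 mm, as expected for home. The other things look unmoved and the arm is clear, so I'm handing in.

```bash
python3 -c "
from rig import env; print(env.sign_off())"
```

```text
the job is handed in; nothing more can be done
None
```

The dish is loaded and the job is handed in after about 8 s of the 35 s allowed; `sign_off` gives no verdict.

**What I did:** One fingertip pressed the paddle nearly level, which opened the plate to about 0.43–0.45 rad. The other fingertip pushed the dish about 75 mm along the channel. The push ended when the arm stalled and the force rose from about 2 N to 8 N. I then backed the fingers off the dish with the paddle still held, and lifted slowly so the plate came down on it.

**Last checks:**
- **Plate:** top view depth gives an angle of 0.14 rad, and the paddle slope agrees at about 0.135 rad. That matches a plate resting on a home dish.
- **Dish:** its pale filling shows from about x −28 mm up to the lip at −14 mm, which fits the home position. The stall put the rear edge at about −28 mm in my stage frame, where −31 mm was expected. One before/after comparison in the scene view put the dish's centre at about −2.6 mm. I take both gaps as calibration error.
- **Surroundings:** the spare dish, dropper and timer look unmoved in the pictures. The arm is clear and the wrist force is near zero.

**Disagreement:** the scene camera's plate fit (0.08 rad with the wrong sign) did not match, because it mixes in other surfaces; I disregarded it.

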